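# Line up the case-press dies by size

## Task

Stand the four round nylon press dies on the rack in order of size, one upright in the middle of each felt mark, with the largest on the mark at the end nearest the press and the smallest at the far end. Leave the loupe that stands among them where it is.

Things in the scene. Friction and masses are not known exactly. Their poses are not given: they have to be found in the camera images.
- die_24: The smallest of four solid round nylon dies for a watch-case press, all of the same pale yellow: an upright cylinder 24 mm in diameter and 30 mm tall, 10 to 120 g, standing loose on the table. Origin: centre of its underside; z is up along its axis.
- die_33: The second smallest of four solid round nylon dies for a watch-case press, all of the same pale yellow: an upright cylinder 33 mm in diameter and 30 mm tall, 10 to 120 g, standing loose on the table. Origin: centre of its underside; z is up along its axis.
- die_43: The second largest of four solid round nylon dies for a watch-case press, all of the same pale yellow: an upright cylinder 43 mm in diameter and 30 mm tall, 10 to 120 g, standing loose on the table. Origin: centre of its underside; z is up along its axis.
- die_54: The largest of four solid round nylon dies for a watch-case press, all of the same pale yellow: an upright cylinder 54 mm in diameter and 30 mm tall, 10 to 120 g, standing loose on the table. Origin: centre of its underside; z is up along its axis.
- mark_a: The right-hand end disc, seen from the robot, of four equal green felt discs (60 mm diameter, 2 mm thick) fixed in a row, 78 mm apart, on a low fixed wooden rack (320 x 74 mm, 12 mm high; turned up to 0.25 rad). Origin: centre of the disc's underside, on the rack's top; a die stands 2 mm above it. y runs along the row towards mark_d, x across it, away from the robot.
- mark_b: The second disc from the right, seen from the robot, of four equal green felt discs (60 mm diameter, 2 mm thick) fixed in a row, 78 mm apart, on a low fixed wooden rack (320 x 74 mm, 12 mm high; turned up to 0.25 rad). Origin: centre of the disc's underside, on the rack's top; a die stands 2 mm above it. y runs along the row towards mark_d, x across it, away from the robot.
- mark_c: The second disc from the left, seen from the robot, of four equal green felt discs (60 mm diameter, 2 mm thick) fixed in a row, 78 mm apart, on a low fixed wooden rack (320 x 74 mm, 12 mm high; turned up to 0.25 rad). Origin: centre of the disc's underside, on the rack's top; a die stands 2 mm above it. y runs along the row towards mark_d, x across it, away from the robot.
- mark_d: The left-hand end disc, seen from the robot, of four equal green felt discs (60 mm diameter, 2 mm thick) fixed in a row, 78 mm apart, on a low fixed wooden rack (320 x 74 mm, 12 mm high; turned up to 0.25 rad). Origin: centre of the disc's underside, on the rack's top; a die stands 2 mm above it. y runs along the row towards mark_d, x across it, away from the robot.
- press: The case press: a green C-shaped lever press, fixed on the table beyond the left or the right end of the rack (a grey parts cabinet stands across from it). Base 180 mm deep (x) and 110 mm wide (y), 200 mm tall. Origin: centre of its underside.
- loupe: The eye loupe, a black plastic tapered cup standing loose among the dies, 30 mm in diameter at the foot, 22 mm at the top, 28 mm tall. Origin: centre of its underside. A blue-lidded tin (36 mm diameter, 20 mm tall) and a watch head (42 mm across, 10 mm tall) stand among the dies too; these three are at least 60 mm from every die, centre to centre.

How it is judged:
At the end, for the whole second after the job is handed in: Each die stands upright (within 0.12 rad) and at rest on its own felt mark, its centre within 12 mm of the mark's centre, in order of size along the row with the largest on the mark at the press's end and the smallest at the other end (((world y of press above 0 m and horizontal distance between die_24 and mark_a below 0.012 m and z of die_24 in the frame of mark_a between 0 and 0.005 m and horizontal distance between die_33 and mark_b below 0.012 m and z of die_33 in the frame of mark_b between 0 and 0.005 m and horizontal distance between die_43 and mark_c below 0.012 m and z of die_43 in the frame of mark_c between 0 and 0.005 m and horizontal distance between die_54 and mark_d below 0.012 m and z of die_54 in the frame of mark_d between 0 and 0.005 m) or (world y of press below 0 m and horizontal distance between die_24 and mark_d below 0.012 m and z of die_24 in the frame of mark_d between 0 and 0.005 m and horizontal distance between die_33 and mark_c below 0.012 m and z of die_33 in the frame of mark_c between 0 and 0.005 m and horizontal distance between die_43 and mark_b below 0.012 m and z of die_43 in the frame of mark_b between 0 and 0.005 m and horizontal distance between die_54 and mark_a below 0.012 m and z of die_54 in the frame of mark_a between 0 and 0.005 m)) and angle between each of die_24, die_33, die_43, die_54's own z axis and vertical below 0.12 rad and linear speed of each of die_24, die_33, die_43, die_54 below 0.02 m/s and angular speed of each of die_24, die_33, die_43, die_54 below 0.3 rad/s); the robot touches nothing.
It fails at once if the loupe is moved by more than 20 mm or tipped over (distance of loupe from where it was at the start of the episode above 0.02 m or angle between loupe's own z axis and vertical above 0.5 rad).
It also fails if it takes over 104 s, if anything falls off the work surface, if the arm or the gripper's body presses on something with over 40 N, if the wrist force passes 120 N, or if a joint passes its speed limit or range.

## Robot

A 7-joint arm with a two-finger parallel gripper is mounted at the origin on the work surface. World frame = base frame: x ahead of the robot, y to its left, z up, the work surface at z = 0. Lengths are in m, angles in rad, forces in N, time in s.
With the tool pointing down it reaches from about 0.425 to 0.95 m from the base axis. Payload 4.7 kg.
Tool frame: the origin (TCP) lies between the finger pads; the fingertips stand 25 mm ahead of it and the grasp point (between the pads) lies 6 mm ahead of it; z points along the fingers, y is the line along which they close (so a half turn about z gives the same grasp; the last joint's range is limited). The gripper opens to 85 mm and grips with 20 to 120 N. Pads are 22 mm wide; open, the fingers measure 114 mm over their backs; the gripper's body (76 mm by 85 mm) begins 54 mm behind the grasp point. The pads swing forward as they close: fully open they stand 13 mm farther back than shut.
Start: joints at [-1.173, 0.469, -0.049, 1.532, 0.024, 1.141, -0.082], TCP at [0.279, 0.614, 0.256] pointing down, gripper open.
Joint ranges: [-2.59, 2.59], [-0.33, 1.99], [-1.39, 1.29], [0.1, 2.45], [-1.04, 4.18], [0.21, 1.99], [-2.66, 2.66]. Speed limits (rad/s): [2.57, 2.57, 3.14, 3.14, 3.14, 3.14, 3.14].

## Interface

Orientations are given as a 3x3 rotation matrix whose columns are the frame's x, y, z axes.
In Python, from rig import * gives the robot as it stands. Calls block until the motion is done:
- movep(position, orientation): joint-space move of the TCP to a pose.
- move_l(position, attitude=None, feed=0.15, until_force=None): straight line of the TCP; attitude=None keeps the orientation; feed is the mean speed in m/s. With until_force (N) it stops when the force on the tool has changed by that much, and returns True; else False.
- move_joints(angles): joint-space move.
- command_gripper(opening, newtons=None): finger opening in m; newtons is the grip in N (None keeps the last); returns when the fingers have stopped.
- sleep(seconds).
- inverse_kinematics(position, orientation): joint angles nearest the present ones, or None.
- sense(): the state.
- camera(name): name is "scene" or "top"; returns (picture, depth): 384x512x3 uint8, red, green, blue; 384x512 float32, m along the optical axis (not along the pixel's ray), 0 where there is no reading.
- camera_params(name): a dict with "K" (3x3 intrinsics, pixels), "dist" ([k1, k2, p1, p2, k3] as OpenCV has them; the pictures are not rectified), "position" and "rotation" of the camera in the world. Camera axes: x right, y down, z forward; pixel columns grow to the right and rows downward; lengths in m; the calibration is good to about 2 mm. A picture is of the moment at which its call begins. camera_params takes no time and is no camera call.
A pose or a line that the arm cannot do raises Unreachable and nothing moves.
- finish_job(): hands the job in; it is judged then, once.
The state is a dict: "time_s": time; "joint_pos": joint angles; "qd": joint speeds; "joint_efforts": joint torques, N m; "position": TCP position; "tcp_rot": TCP orientation; "wrist_force": force on the tool from outside, world axes, zero at the start; "ft_torque": the same for the moment, N m; "finger_gap": finger opening in m; "gripper_force": force on a finger pad.
Only numpy, scipy, OpenCV 4.12 (cv2) and the standard library are available. Lean on these libraries where they do the work, as an engineer would, in place of code of your own. Each camera call takes 0.05 s, during which the arm holds its last target. There are 200 camera calls.

## Working session

There is one attempt and no reset: what is moved stays moved. The work goes in short steps, each a Python script; the robot and the scene stay as the last script left them, time stands still between calls to the robot, and variables do not carry over. Pictures are saved under pics/ and viewed, at most 14 in all, crops included, and the job is handed in when it is done.

```bash
ls; mkdir -p pics
python3 - <<'E'
from rig import *
import cv2,numpy as np
for n in("top","scene"):
    p,d=camera(n); cv2.imwrite(f"pics/{n}0.png",cv2.resize(p[:,:,::-1],(768,576),interpolation=cv2.INTER_CUBIC)); np.savez(f"{n}0.npz",p=p,d=d)
    print(camera_params(n))
print(sense()["time_s"])
E
```

```text
pics
{'K': array([[415.38127723,   0.        , 254.88907092],
       [  0.        , 415.38127723, 189.30694231],
       [  0.        ,   0.        ,   1.        ]]), 'dist': array([-0.10435481,  0.        ,  0.        ,  0.        ,  0.        ]), 'position': array([ 0.45653615, -0.00558312,  1.32487876]), 'rotation': array([[ 0.01032724, -0.99705445,  0.07599849],
       [-0.99985113, -0.00924577,  0.01456832],
       [-0.01382274, -0.07613762, -0.9970015 ]])}
{'K': array([[350.02318238,   0.        , 248.05436425],
       [  0.        , 350.02318238, 189.38985996],
       [  0.        ,   0.        ,   1.        ]]), 'dist': array([-0.01151707,  0.        ,  0.        ,  0.        ,  0.        ]), 'position': array([ 1.02395577, -0.28219255,  0.83006292]), 'rotation': array([[ 0.54426957,  0.687994  , -0.48003633],
       [ 0.83886225, -0.45246185,  0.30263575],
       [-0.00898655, -0.56739979, -0.82339342]])}
0.1
```

View pics/top0.png

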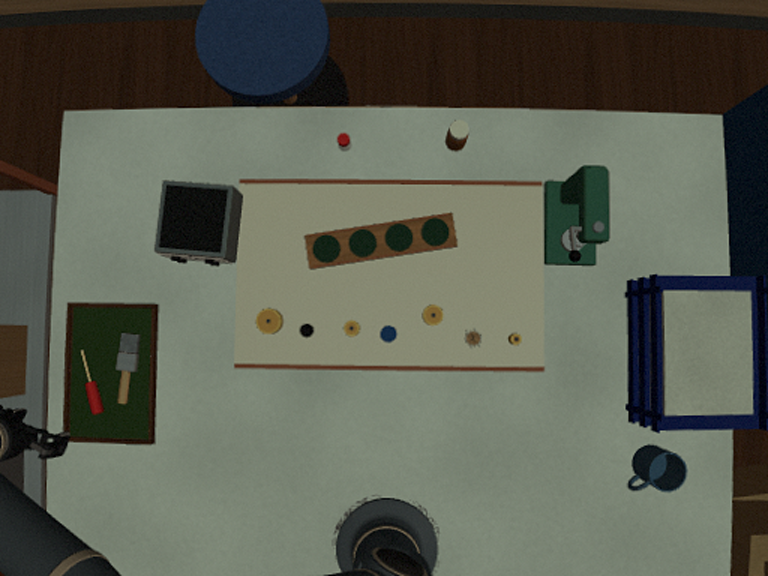

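View pics/scene0.png

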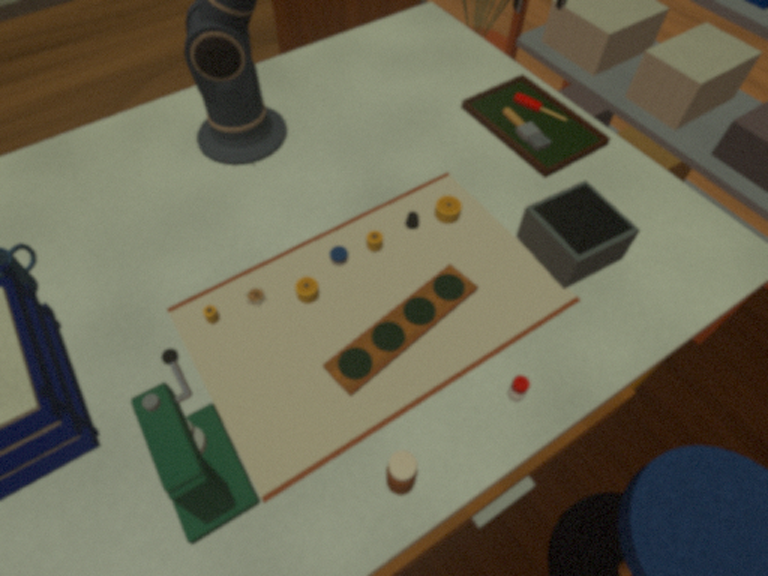

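Top view: the press is at the right, (577,215), so y<0. The rack discs are at (326,249), (363,243), (399,237) and (435,232). The dies are at (269,321), (351,328), (432,315) and (515,339), and the loupe is at (306,330). The scene view agrees, so the largest goes on mark_a.

```bash
cat > h.py <<'E'
from rig import *
import cv2,numpy as np
def world(n,uv,z):
    c=camera_params(n); u=cv2.undistortPoints(np.float64(uv).reshape(-1,1,2),c["K"],c["dist"])[:,0]
    r=np.c_[u,np.ones(len(u))]@c["rotation"].T
    return c["position"]+r*((z-c["position"][2])/r[:,2])[:,None]
def blobs(n,p,lo,hi,amin,z):
    m=cv2.inRange(cv2.cvtColor(p,cv2.COLOR_RGB2HSV),lo,hi)
    m=cv2.morphologyEx(m,cv2.MORPH_CLOSE,np.ones((5,5)))
    k,l,s,c=cv2.connectedComponentsWithStats(m)
    out=[]
    for i in range(1,k):
        if amin<s[i,4]<900:
            w=world(n,c[i:i+1],z)[0]
            out.append((w,s[i,4],c[i],s[i,2:4]))
    return out
def show(n,p):
    for nm,lo,hi,z in(("die",(12,90,80),(35,255,255),.015),("mark",(45,60,15),(90,255,110),.014)):
        for w,a,c,s in blobs(n,p,lo,hi,25,z):
            if .3<w[0]<.85 and abs(w[1])<.33: print(n,nm,w.round(4),a,c.round(1),s)
E
python3 - <<'E'
from h import *
for n in("top","scene"): show(n,np.load(n+"0.npz")["p"])
z=np.load("top0.npz")["p"]
print(world("top",np.array([[306,330]])/1.5,.014))
E
```

```text
top die [0.7733 0.0439 0.015 ] 44 [246.1 121.9] [40  3]
top die [ 0.7764 -0.286   0.015 ] 71 [348.6 122. ] [25  3]
top die [ 0.4929 -0.0919  0.015 ] 149 [288.2 209.7] [13 14]
top die [0.4767 0.2531 0.015 ] 238 [179.1 213.7] [18 17]
top die [0.4636 0.0779 0.015 ] 85 [234.2 218.5] [11 10]
top die [ 0.4452 -0.1769  0.015 ] 57 [315.1 225.1] [9 9]
top die [ 0.4442 -0.2668  0.015 ] 49 [343.5 225.6] [8 8]
top die [0.3819 0.2056 0.015 ] 103 [193.4 244. ] [37  3]
top die [ 0.3818 -0.0444  0.015 ] 112 [272.8 245. ] [60  3]
top die [ 0.3815 -0.3019  0.015 ] 28 [354.6 245.7] [15  3]
top mark [ 0.6699 -0.0966  0.014 ] 241 [289.8 154.1] [17 18]
top mark [ 0.6574 -0.0194  0.014 ] 244 [265.6 157.8] [18 18]
top mark [0.6445 0.0575 0.014 ] 246 [241.4 161.6] [18 18]
top mark [0.6321 0.1345 0.014 ] 242 [217.2 165.3] [18 18]
scene die [ 0.3914 -0.0436  0.015 ] 485 [202.3 162.4] [187  92]
scene die [0.4739 0.2537 0.015 ] 292 [298.3 138.9] [19 19]
scene die [0.4609 0.079  0.015 ] 146 [249.3 160. ] [12 15]
scene die [ 0.4901 -0.0912  0.015 ] 250 [204.3 192.5] [17 19]
scene die [ 0.4486 -0.1784  0.015 ] 73 [169.9 196.4] [11 10]
scene die [ 0.441  -0.2646  0.015 ] 109 [140.1 208.9] [11 13]
scene mark [0.631  0.1345 0.014 ] 177 [298.8 190.9] [18 15]
scene mark [0.6435 0.057  0.014 ] 194 [279.1 206.9] [18 16]
scene mark [ 0.6579 -0.02    0.014 ] 205 [258.6 224.3] [18 16]
scene mark [ 0.6686 -0.0955  0.014 ] 229 [236.6 241.6] [18 17]
[[0.45771291 0.17336734 0.014     ]]
```

```bash
cat >> h.py <<'E'
th=0.16
def att(s=1):
    y=np.array([np.cos(th),np.sin(th),0])*s; z=np.array([0,0,-1.]); return np.c_[np.cross(y,z),y,z]
def best(p):
    q=np.array(sense()["joint_pos"]); c=[]
    for s in(1,-1):
        j=inverse_kinematics(p,att(s))
        if j is not None: c.append((np.abs(np.array(j)-q).max(),s))
    return att(min(c)[1])
H=.14
def pick(p,w,zt):
    a=best([*p,H]); movep([*p,H],a); command_gripper(min(.085,w+.028))
    move_l([*p,zt]); command_gripper(0,35)
    s=sense(); print("grip",w,s["finger_gap"],s["gripper_force"],s["time_s"]); move_l([*p,H],feed=.2)
    s=sense(); print("lifted",s["finger_gap"],s["gripper_force"])
def place(p,w,zt):
    movep([*p,H],best([*p,H])); move_l([*p,zt+.03],feed=.2)
    print("contact",move_l([*p,zt+.0145],feed=.05,until_force=6),np.round(sense()["position"],4))
    command_gripper(min(.085,w+.022)); move_l([*p,H],feed=.2); print(sense()["time_s"])
E
python3 - <<'E'
from h import *
pick((.4755,.2534),.054,.024); p,d=camera("scene"); show("scene",p)
place((.669,-.096),.054,.024)
p,d=camera("top"); show("top",p); p,d=camera("scene"); show("scene",p)
cv2.imwrite("pics/s1.png",cv2.resize(p[:,:,::-1],(768,576)))
E
```

```text
grip 0.054 0.05320813633920445 36.31324589252472 3.1917
lifted 0.05289297282207207 36.806976199150085
scene die [0.3879 0.0874 0.015 ] 780 [238.8 143.6] [197 106]
scene die [0.4612 0.0789 0.015 ] 147 [249.4 160. ] [12 15]
scene die [ 0.4902 -0.0914  0.015 ] 250 [204.3 192.5] [17 19]
scene die [ 0.4482 -0.1783  0.015 ] 71 [169.8 196.3] [11  9]
scene die [ 0.4412 -0.2645  0.015 ] 109 [140.2 209. ] [11 13]
scene mark [0.6315 0.1346 0.014 ] 161 [298.9 191. ] [17 13]
scene mark [0.6437 0.0575 0.014 ] 189 [279.2 206.8] [18 15]
scene mark [ 0.6568 -0.0188  0.014 ] 219 [258.8 223.8] [18 16]
scene mark [ 0.6686 -0.0958  0.014 ] 228 [236.5 241.6] [18 17]
contact True [ 0.6697 -0.096   0.0392]
7.425
top die [0.7731 0.0372 0.015 ] 37 [248.2 122. ] [36  2]
top die [ 0.7761 -0.2914  0.015 ] 59 [350.3 122.1] [25  3]
top die [0.6423 0.0706 0.015 ] 770 [237.3 162.2] [74 34]
top die [0.4633 0.078  0.015 ] 85 [234.1 218.6] [11 10]
top die [ 0.4452 -0.1769  0.015 ] 57 [315.1 225.1] [9 9]
top die [ 0.4441 -0.2665  0.015 ] 50 [343.4 225.7] [8 8]
top die [0.3821 0.2076 0.015 ] 64 [192.8 243.9] [36  3]
top mark [ 0.6573 -0.0196  0.014 ] 244 [265.6 157.8] [18 18]
top mark [0.6445 0.0575 0.014 ] 248 [241.4 161.6] [18 18]
top mark [0.6323 0.1345 0.014 ] 241 [217.2 165.2] [18 18]
scene die [0.3914 0.2339 0.015 ] 97 [277.7 125.6] [39 19]
scene die [0.4583 0.0924 0.015 ] 43 [252.6 157.5] [ 6 11]
scene die [ 0.3914 -0.1862  0.015 ] 261 [158.7 183.7] [97 49]
scene die [ 0.5111 -0.0162  0.015 ] 100 [231.  185.6] [34 12]
scene die [ 0.4897 -0.0929  0.015 ] 227 [203.8 192.7] [17 19]
scene die [ 0.4483 -0.1783  0.015 ] 70 [169.9 196.3] [11  9]
scene die [ 0.4411 -0.2644  0.015 ] 110 [140.2 208.9] [11 13]
scene mark [0.6313 0.1336 0.014 ] 167 [298.6 191.1] [17 13]
scene mark [0.6435 0.0572 0.014 ] 198 [279.1 206.8] [18 15]
scene mark [ 0.6648 -0.0126  0.014 ] 97 [262.4 224.9] [12 15]
```

View pics/s1.png

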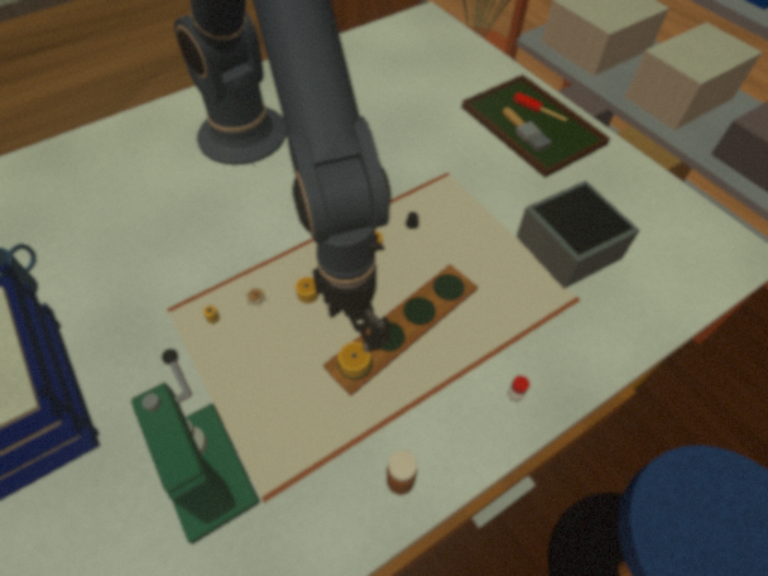

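The large die stands centred on mark_a at (354,358), and the loupe at (412,220) hasn't moved. Next, the other three.

Run:
```python
from h import *
for w,a,b,z in((.043,(.4915,-.0915),(.6577,-.0197),.026),(.033,(.462,.0785),(.644,.0573),.028),(.024,(.4425,-.2656),(.6317,.1345),.029)):
    pick(a,w,z); place(b,w,z)
movep([.45,.35,.3],best([.45,.35,.3]))
for n in("top","scene"):
    p,d=camera(n); show(n,p); cv2.imwrite(f"pics/{n}2.png",cv2.resize(p[120:260,130:330,::-1],(800,560),interpolation=cv2.INTER_CUBIC))
```

```text
grip 0.043 0.042268012816732446 35.201048254966736 9.7667
lifted 0.04196125331384854 35.48301815986633
contact True [ 0.6582 -0.0197  0.0411]
13.1667
grip 0.033 0.03174191241116067 34.51822221279144 15.5333
lifted 0.031759409404658566 34.70407247543335
contact True [0.6445 0.0575 0.043 ]
18.9167
grip 0.024 0.022583130590759184 34.35474336147308 21.8083
lifted 0.022870188129175663 34.26584601402283
contact True [0.6323 0.1346 0.0441]
26.05
top die [0.7733 0.0369 0.015 ] 39 [248.3 121.9] [37  3]
top die [ 0.7767 -0.2804  0.015 ] 80 [346.9 121.9] [32  3]
top die [ 0.4452 -0.1769  0.015 ] 57 [315.1 225.1] [9 9]
top die [0.3823 0.216  0.015 ] 84 [190.1 243.8] [40  3]
top die [ 0.3817 -0.0467  0.015 ] 124 [273.5 245. ] [60  3]
top mark [0.6415 0.0578 0.014 ] 130 [241.3 162.6] [18 18]
top mark [ 0.6446 -0.0163  0.014 ] 63 [264.6 161.8] [18 15]
top mark [0.6305 0.1332 0.014 ] 174 [217.6 165.8] [18 18]
scene die [ 0.3915 -0.0465  0.015 ] 489 [201.5 162.9] [187  92]
scene die [ 0.4485 -0.1785  0.015 ] 72 [169.8 196.4] [11  9]
scene mark [0.6361 0.1273 0.014 ] 49 [297.9 193.3] [17 12]
```

View pics/top2.png

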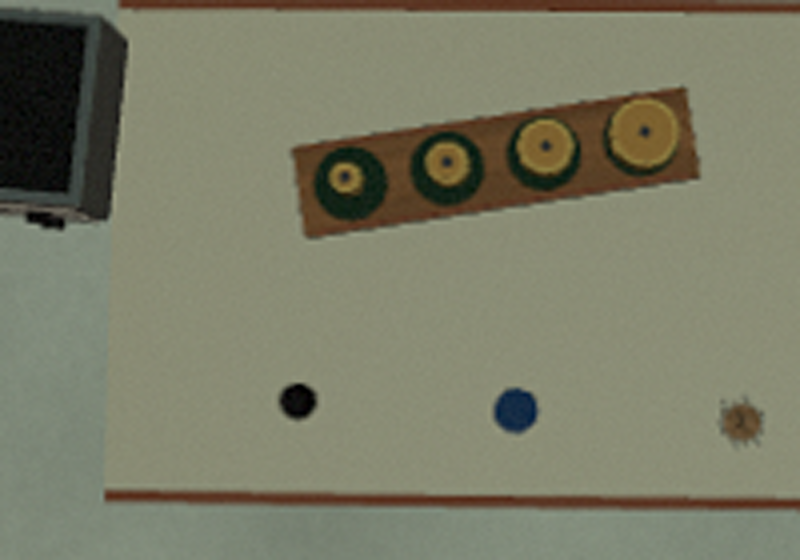

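View pics/scene2.png

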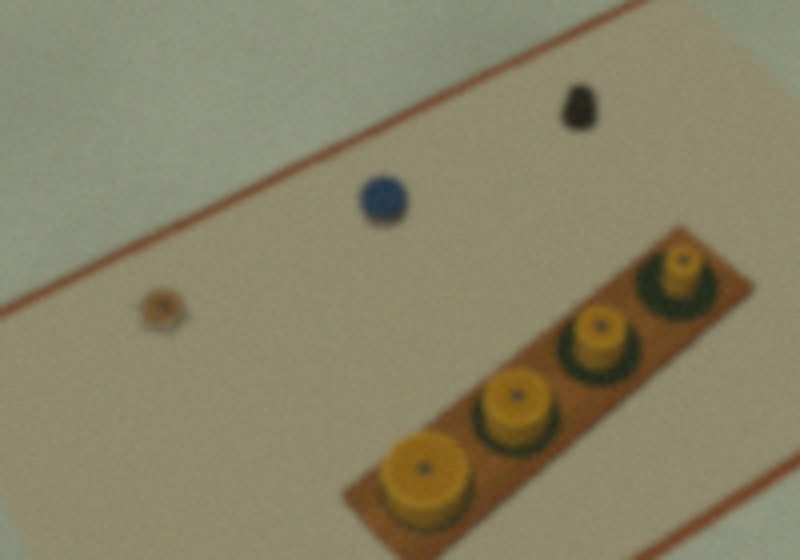

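Both crops show all four dies upright and in order. The die centres in the top crop are (345,178), (447,162), (546,146) and (645,132). I'll convert those to positions and check the offsets.

Run:
```python
from h import *
m=np.array([[.6317,.1345],[.644,.0573],[.6577,-.0197],[.669,-.096]])
for n,o,uv in(("top",(130,120),[(345,178),(447,162),(546,146),(645,132)]),("scene",(130,120),[(683,260),(601,327),(517,396),(425,468)])):
    print(n,((world(n,np.array(uv)/4-.375+o,.044)[:,:2]-m)*1000).round(1))
```

```text
top [[ 0.   1. ]
 [ 0.9 -1.2]
 [ 0.4 -1.1]
 [ 0.8 -1.8]]
scene [[-0.3  1.1]
 [ 0.7 -0.9]
 [ 0.1 -0.1]
 [ 0.1 -0.6]]
```

All within 2 mm, so I'm handing it in.

```bash
python3 -c "
from rig import *
print(finish_job())"
```

```text
the job is handed in; nothing more can be done
None
```

The job is handed in: the four dies stand upright on their marks in size order, largest on mark_a by the press, each measured within about 2 mm of its mark's centre, and the loupe was left where it stood; the verdict itself wasn't shown.

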